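# Red-tag the handwheel that binds

### The job

Try the three handwheels by hand: with closed fingertips, without gripping it, gently push each crank grip clockwise (seen from above) for at least a quarter turn and leave it there, but do not force a wheel that drags and tightens: stop pushing it when it takes about 10 N. When all three have been tried, take the red tag ring from its stand and put it over the hub of the one wheel that binds, lying flat on the wheel, and let go. Leave the oil bottle, the spanner and the vee-block alone.

Things in the scene. Friction and masses are not known exactly. Their poses are not given: they have to be found in the camera images.
- head_a: One of three outwardly identical handwheel heads bolted to the bench: a green round cast foot (100 mm across) with a steel handwheel lying flat on top (110 mm across, 12 mm thick, flat upper face 66 mm above the bench) that turns about the upright axis through the foot. Origin: on the axis, at bench level. The foot's yaw has no meaning.
- wheel_a (a joint): Angle of this head's handwheel (rad), growing clockwise seen from above; between -0.15 and 0.03 at the start. A sound wheel runs round and round and needs under 1 N at the crank grip. The faulty one, which may stand at any of the three places, binds: it starts to turn at about 3 N at the grip and tightens the further it is turned from 0 (about 10 N at 0.43 rad, 20 N at 1 rad), and springs back to about 0.19 rad when let go.
- grip_a (a point): Middle of this wheel's upright blue crank grip: a fixed cylinder 16 mm across, reaching from 2 to 38 mm above the wheel's face (68 to 104 mm above the bench), its axis 46 mm from the wheel's axis. This point is 86 mm above the bench and moves with the wheel.
- hub_a (a point): Point on the wheel's axis 12 mm above its face (78 mm above the bench). Around it stands the brass hub spigot, 20 mm across, rising 30 mm above the face (to 96 mm above the bench). A tag ring lying on the wheel around the spigot has its centre here.
- head_b: One of three outwardly identical handwheel heads bolted to the bench: a green round cast foot (100 mm across) with a steel handwheel lying flat on top (110 mm across, 12 mm thick, flat upper face 66 mm above the bench) that turns about the upright axis through the foot. Origin: on the axis, at bench level. The foot's yaw has no meaning.
- wheel_b (a joint): Angle of this head's handwheel (rad), growing clockwise seen from above; between -0.15 and 0.03 at the start. A sound wheel runs round and round and needs under 1 N at the crank grip. The faulty one, which may stand at any of the three places, binds: it starts to turn at about 3 N at the grip and tightens the further it is turned from 0 (about 10 N at 0.43 rad, 20 N at 1 rad), and springs back to about 0.19 rad when let go.
- grip_b (a point): Middle of this wheel's upright blue crank grip: a fixed cylinder 16 mm across, reaching from 2 to 38 mm above the wheel's face (68 to 104 mm above the bench), its axis 46 mm from the wheel's axis. This point is 86 mm above the bench and moves with the wheel.
- hub_b (a point): Point on the wheel's axis 12 mm above its face (78 mm above the bench). Around it stands the brass hub spigot, 20 mm across, rising 30 mm above the face (to 96 mm above the bench). A tag ring lying on the wheel around the spigot has its centre here.
- head_c: One of three outwardly identical handwheel heads bolted to the bench: a green round cast foot (100 mm across) with a steel handwheel lying flat on top (110 mm across, 12 mm thick, flat upper face 66 mm above the bench) that turns about the upright axis through the foot. Origin: on the axis, at bench level. The foot's yaw has no meaning.
- wheel_c (a joint): Angle of this head's handwheel (rad), growing clockwise seen from above; between -0.15 and 0.03 at the start. A sound wheel runs round and round and needs under 1 N at the crank grip. The faulty one, which may stand at any of the three places, binds: it starts to turn at about 3 N at the grip and tightens the further it is turned from 0 (about 10 N at 0.43 rad, 20 N at 1 rad), and springs back to about 0.19 rad when let go.
- grip_c (a point): Middle of this wheel's upright blue crank grip: a fixed cylinder 16 mm across, reaching from 2 to 38 mm above the wheel's face (68 to 104 mm above the bench), its axis 46 mm from the wheel's axis. This point is 86 mm above the bench and moves with the wheel.
- hub_c (a point): Point on the wheel's axis 12 mm above its face (78 mm above the bench). Around it stands the brass hub spigot, 20 mm across, rising 30 mm above the face (to 96 mm above the bench). A tag ring lying on the wheel around the spigot has its centre here.
- tag_center (a point): Centre (half-way up) of the loose red plastic tag ring: 40 mm outside, 26 mm bore, 24 mm tall, 30 g, axis upright (z). It starts around the post of the tag stand, its underside 50 mm above the bench.
- stand_post (a point): Middle of the steel post (16 mm across, 20 mm tall) on the fixed wooden tag stand (70 mm square, 50 mm tall block); 62 mm above the bench. It may stand at the left or right of the wheels.
- oil: Yellow oil bottle, 52 mm across, 140 mm tall, standing on the other side of the wheels from the tag stand; origin at the centre of its underside, z up. Leave alone.
- spanner: Loose steel spanner, 170 mm long, 8 mm thick, lying between the robot and the wheels; origin at the middle of its underside. Leave alone.
- vee_block: Loose steel vee-block, 50 x 70 mm, 40 mm tall, beyond the wheels; origin at the centre of its underside. Leave alone.
Not all that is in view belongs to the job. Leave any brown or purple look-alike of the head_c alone.

How it is judged:
By the outcome, as a careful person would: the job done as asked, in the order asked, and still so for the second after the job is handed in, with the robot touching nothing.
It also fails if it takes over 72 s, if anything falls off the work surface, if the arm or the gripper's body presses on something with over 40 N, if the wrist force passes 120 N, or if a joint passes its speed limit or range.

### The arm

A 6-joint arm with a two-finger parallel gripper is mounted at the origin on the work surface. World frame = base frame: x ahead of the robot, y to its left, z up, the work surface at z = 0. Lengths are in m, angles in rad, forces in N, time in s.
With the tool pointing down it reaches from about 0.375 to 0.9 m from the base axis. Payload 3.1 kg.
Tool frame: the origin (TCP) lies midway between the tips of the shut fingers; the grasp point (between the pads) lies 19 mm behind it; x points along the fingers, z is the direction in which the jaws open and shut, and the axes are right-handed (so a half turn about x gives the same grasp; the last joint's range is limited). The gripper opens to 87 mm and grips with 3 to 60 N. Pads are 19 mm wide; open, the fingers measure 117 mm over their backs; the gripper's body (75 mm by 190 mm) begins 51 mm behind the grasp point.
Start: joints at [-1.28, 0.527, 1.433, -0, 1.181, -0.178], TCP at [0.283, -0.557, 0.223] pointing down, gripper open.
Joint ranges: [-3.08, 3.08], [-0.75, 2.2], [0.22, 2.44], [-1.43, 4.57], [0, 2.65], [-2.85, 2.85]. Speed limits (rad/s): [2.79, 2.79, 3.14, 3.14, 3.14, 3.14].

### API

Orientations are given as a unit quaternion [x, y, z, w].
In Python, from rig import robot, optics, workorder gives the robot as it stands.
- The arm moves only by the tool arm_command, never from a script. Its argument "plan" is a list of rows, each a list of 7 numbers: the shift along the tool's x, y, z in cm, then the turn, a rotation vector about the tool's x, y, z in rad, then the finger opening in cm, from 0 to 8.7. In form: [[x, y, z, ax, ay, az, gripper], ...]. A call has 1 to 12 rows; each row shifts and turns the pose as measured when the row begins, along the tool's axes as they then stand; what a row does not reach is not made up. A row lasts 1/8 s, in which the tool goes at most 62.5 mm and 10.7 degrees, less where a joint would pass 70% of its speed; a pose out of reach is approached as far as the arm can. A call with a gripper value outside its range is refused whole. The fingers move at their own pace and stop on an object; "grip_force" is the grip in N (left out, the last holds). Time passes only in rows, so rows that do not move let the fingers close. It gives the time, the measured TCP pose, the force and the opening at its end, in the units of the state.
- robot.get_obs(): the state, without advancing time (a new reading comes with each control period).
- optics.camera(name): name is "scene" or "top" or "wrist"; returns (picture, depth): 480x640x3 uint8, blue, green, red; 480x640 float32, m along the optical axis (not along the pixel's ray), 0 where there is no reading.
- optics.camera_info(name): a dict with "mtx" (3x3 intrinsics, pixels), "position" and "rotation" of the camera in the world; the wrist camera has in their place "tool_from_camera" (4x4, takes a point from camera to tool coordinates, whose origin is the TCP and whose axes are the tool frame's). Camera axes: x right, y down, z forward; pixel columns grow to the right and rows downward; lengths in m; the calibration is good to about 2 mm. A picture is of the moment at which its call begins: read the wrist's pose just before it. camera_info takes no time and is no camera call.
- workorder.hand_in(): hands the job in, once; it reports no verdict.
The state is a dict: "time": time; "q": joint angles; "joint_velocities": joint speeds; "joint_torque": joint torques, N m; "position": TCP position; "tool_rot": TCP orientation; "ft_force": force on the tool from outside, world axes, zero at the start; "moment": the same for the moment, N m; "grip_width": finger opening in m.
Only numpy, scipy, OpenCV 4.12 (cv2) and the standard library are available. Lean on these libraries where they do the work, as an engineer would, in place of code of your own. Each camera call takes 0.05 s, during which the arm holds its last target. There are 200 camera calls.

## Working session

There is one attempt and no reset: what is moved stays moved. The work goes in short steps, Python scripts to look and compute and a tool call to move; the robot and the scene stay as the last step left them, time stands still between calls to the robot, and variables do not carry over. Pictures are saved under pics/ and viewed, about 8 in all and at most 12, crops included, and the job is handed in when it is done.

Besides the shell and the picture viewer there is one more tool, called after ">>>" by a JSON object that holds its "name" and its "arguments", one argument or row to a line. arm_command: Moves the arm, as the interface text tells. Its arguments: {"type":"object","properties":{"plan":{"type":"array"},"grip_force":{"type":"number"}},"required":["plan"]}

```bash
mkdir -p pics; ls; python3 - <<'E'
from rig import robot, optics
import cv2,numpy as np
print(robot.get_obs())
ims=[]
for n in("scene","top"):
    im,d=optics.camera(n); np.savez(f"{n}0.npz",im=im,d=d); cv2.imwrite(f"pics/{n}0.png",im)
    i=optics.camera_info(n); print(n,i)
print(optics.camera_info("wrist"))
E
```

```text
pics
{'time': 0.0, 'q': array([-1.27951294e+00,  5.28459119e-01,  1.43390897e+00, -1.70692993e-05,
        1.18134168e+00, -1.78537677e-01]), 'joint_velocities': array([-0.00015482,  0.00107701,  0.00080881,  0.00072435, -0.00040322,
       -0.00220318]), 'joint_torque': array([-2.41142388e-04, -4.40042531e+01, -1.76596624e+01,  6.32887823e-02,
        5.79840993e-02, -1.70906542e-04]), 'position': array([ 0.28274455, -0.55657802,  0.22157381]), 'tool_rot': array([ 0.37038189,  0.60320841, -0.36939298,  0.60208446]), 'ft_force': array([-0.29766783, -0.11941431, -0.14028797]), 'moment': array([ 0.01605265, -0.04268808, -0.00027439]), 'grip_width': 0.08712503326856531}
scene {'mtx': array([[449.77762809,   0.        , 326.51295298],
       [  0.        , 449.77762809, 235.65560627],
       [  0.        ,   0.        ,   1.        ]]), 'position': array([ 0.93970416, -0.59625667,  0.58223165]), 'rotation': array([ 0.85685491,  0.24673611, -0.13222314, -0.4329411 ])}
top {'mtx': array([[582.33572545,   0.        , 321.45972356],
       [  0.        , 582.33572545, 237.79643467],
       [  0.        ,   0.        ,   1.        ]]), 'position': array([ 0.34785485, -0.01711947,  1.23427334]), 'rotation': array([-0.6990601 ,  0.70900659, -0.06744648,  0.06384053])}
{'mtx': array([[414.37032944,   0.        , 318.68892172],
       [  0.        , 414.37032944, 237.9640021 ],
       [  0.        ,   0.        ,   1.        ]]), 'tool_from_camera': array([[-8.29935815e-05, -2.45033414e-01,  9.69514631e-01,
        -1.60842940e-01],
       [-4.92837897e-04, -9.69514506e-01, -2.45033425e-01,
         6.60435930e-02],
       [ 9.99999875e-01, -4.98149754e-04, -4.02982713e-05,
         1.00749595e-04],
       [ 0.00000000e+00,  0.00000000e+00,  0.00000000e+00,
         1.00000000e+00]])}
```

View pics/top0.png

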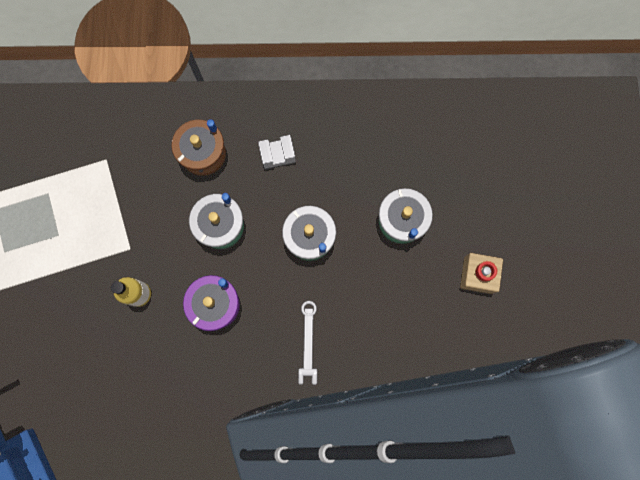

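View pics/scene0.png

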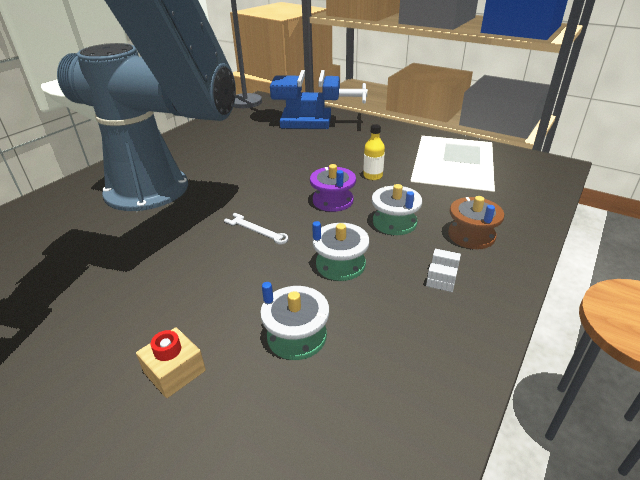

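Top view: the three green heads are at about (214,221), (309,233) and (407,214). Look-alikes are brown (198,145) and purple (210,303), both excluded by foot colour. The red ring is at (486,271), with blue grips at (226,199), (322,247) and (413,232). I'll measure these now and confirm with a crop.

```bash
cat > h.py <<'E'
import numpy as np,cv2
from scipy.spatial.transform import Rotation as R
from rig import robot,optics
def ray(info,uv):
    d=np.linalg.inv(info["mtx"])@[*uv,1]
    return np.array(info["position"]),R.from_quat(info["rotation"]).as_matrix()@d
def onz(info,uv,z):
    p,d=ray(info,uv); return p+d*(z-p[2])/d[2]
def proj(info,P):
    c=R.from_quat(info["rotation"]).as_matrix().T@(np.array(P)-info["position"])
    return (info["mtx"]@c/c[2])[:2]
RNG={"blue":((105,150,60),(125,255,255)),"brass":((15,110,110),(28,255,255)),"red":((0,170,90),(6,255,255))}
def blobs(im,c,amin=15):
    m=cv2.inRange(cv2.cvtColor(im,cv2.COLOR_BGR2HSV),*map(np.array,RNG[c]))
    n,l,s,ce=cv2.connectedComponentsWithStats(m)
    return [(ce[i],s[i][4],l==i) for i in range(1,n) if s[i][4]>=amin]
def top3d(info,d,mask):   # cloud of the blob from depth
    v,u=np.nonzero(mask&(d>0)); z=d[v,u]
    c=np.linalg.inv(info["mtx"])@np.vstack([u,v,np.ones_like(u)])*z
    return (R.from_quat(info["rotation"]).as_matrix()@c).T+info["position"]
E
python3 - <<'E'
from h import *
for n in("top","scene"):
    f=np.load(n+"0.npz"); im,d=f["im"],f["d"]; i=optics.camera_info(n)
    for c in RNG:
        for ce,a,m in blobs(im,c):
            P=top3d(i,d,m)
            if len(P)<5: continue
            zt=np.percentile(P[:,2],95); T=P[P[:,2]>zt-.006]
            print(n,c,ce.round(1),a,"ztop",zt.round(3),"top mean",T.mean(0).round(4),"ext",np.ptp(T,axis=0).round(3))
im=np.load("top0.npz")["im"]
cv2.imwrite("pics/crop1.png",cv2.resize(im[120:340,110:510],None,fx=2,fy=2,interpolation=cv2.INTER_CUBIC))
E
```

```text
top blue [211.5 125.7] 57 ztop 0.106 top mean [0.8046 0.2004 0.1031] ext [0.014 0.013 0.007]
top blue [226.  198.3] 41 ztop 0.105 top mean [0.6483 0.1682 0.1034] ext [0.015 0.012 0.01 ]
top blue [412.3 233.8] 36 ztop 0.106 top mean [ 0.5696 -0.2073  0.1035] ext [0.012 0.011 0.006]
top blue [321.2 248.7] 19 ztop 0.106 top mean [ 0.5419 -0.0223  0.1033] ext [0.012 0.01  0.006]
top blue [223.2 283.6] 33 ztop 0.107 top mean [0.4746 0.1707 0.1041] ext [0.012 0.012 0.008]
top blue [ 21.4 454. ] 644 ztop 0.092 top mean [0.1555 0.5685 0.0959] ext [0.071 0.031 0.035]
top blue [  2.3 468.7] 22 ztop 0.094 top mean [0.1355 0.5737 0.0911] ext [0.018 0.012 0.006]
top blue [ 47.2 473.2] 60 ztop 0.034 top mean [0.1163 0.5241 0.0307] ext [0.019 0.021 0.007]
top blue [ 30.2 475.8] 31 ztop 0.053 top mean [0.1098 0.5448 0.0515] ext [0.004 0.005 0.007]
top brass [193.8 139.1] 46 ztop 0.098 top mean [0.7723 0.2344 0.0953] ext [0.017 0.017 0.009]
top brass [407.2 211. ] 33 ztop 0.099 top mean [ 0.6148 -0.1991  0.0955] ext [0.017 0.015 0.006]
top brass [212.6 217.2] 34 ztop 0.098 top mean [0.608  0.1929 0.0
[... 2264 characters left out ...]
.007]
scene brass [397.1 191. ] 125 ztop 0.098 top mean [0.6109 0.1914 0.0961] ext [0.018 0.019 0.007]
scene brass [478.1 203.2] 147 ztop 0.097 top mean [0.7743 0.2328 0.0954] ext [0.019 0.018 0.007]
scene brass [340.5 231.6] 152 ztop 0.097 top mean [ 0.5842 -0.0011  0.0955] ext [0.017 0.016 0.007]
scene brass [615.6 312.8] 3237 ztop -0.266 top mean [ 1.1177  0.4873 -0.2687] ext [0.139 0.31  0.009]
scene brass [293.9 301.4] 220 ztop 0.097 top mean [ 0.6187 -0.1994  0.0957] ext [0.018 0.018 0.007]
scene brass [175.7 374.3] 1211 ztop 0.048 top mean [ 0.5208 -0.3698  0.0457] ext [0.079 0.068 0.008]
scene red [165.6 345.5] 635 ztop 0.075 top mean [ 0.4982 -0.3567  0.0736] ext [0.039 0.04  0.007]
```

View pics/crop1.png

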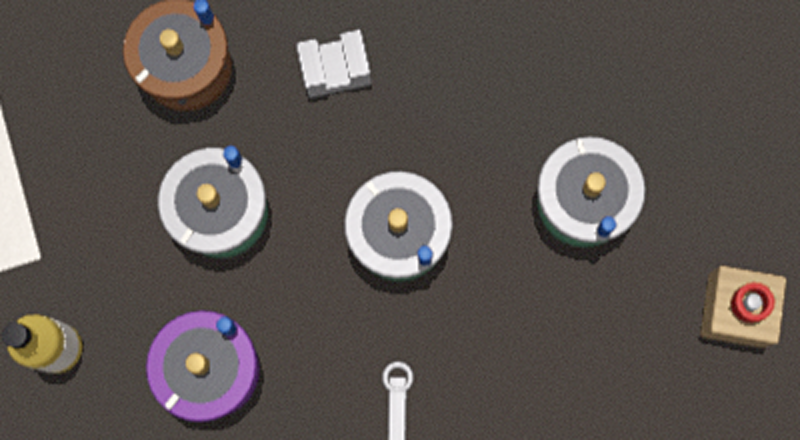

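The crop confirms three green-footed heads with white rims. Their grips in the crop are at (232,156), (425,256) and (607,226), and the purple and brown ones are look-alikes. Both views agree within 3–4 mm and the grip radii come out at about 46 mm. I'll push with the tool y axis along the tangent, rotating about the hub, in the order right, middle, left.

```bash
cat >> h.py <<'E'
HUB={"L":(.6098,.1922),"M":(.5828,.0005),"R":(.617,-.1992)}
GRIP={"L":(.6495,.167),"M":(.5443,-.0243),"R":(.5716,-.208)}
def delta(x,y,z,psi):
    "print shift (cm, present tool axes) and turn (rotvec) to the pose with tool z at yaw psi"
    o=robot.get_obs(); Rt=R.from_quat(o["tool_rot"])
    c,s=np.cos(psi),np.sin(psi)
    G=R.from_matrix(np.array([[0,-s,c],[0,c,s],[-1,0,0]]))
    sh=Rt.inv().apply(np.array([x,y,z])-o["position"])*100
    rv=(Rt.inv()*G).as_rotvec()
    zz=Rt.apply([0,0,1])
    print("t",round(o["time"],2),"pos",o["position"].round(4),"psi",np.degrees(np.arctan2(zz[1],zz[0])).round(1),"F",o["ft_force"].round(2),"w",round(o["grip_width"],4))
    print("  goal",np.round([x,y,z,np.degrees(psi)],4),"shift cm",sh.round(2),"turn",rv.round(3),"rows>=",np.ceil(max(np.linalg.norm(sh)/6.25,np.linalg.norm(rv)/.186)))
def push(w,back,turn=0.,z=.078,grip=None):
    "pose with finger centre `back` m behind the grip when the wheel is turned `turn` rad cw from the seen place"
    h=np.array(HUB[w]); g=np.array(grip if grip is not None else GRIP[w])-h
    f=np.arctan2(g[1],g[0])-turn; r=.046
    p=h+r*np.array([np.cos(f),np.sin(f)])-back*np.array([np.sin(f),-np.cos(f)])
    delta(p[0],p[1],z,f+np.pi)
def turned(w):
    "where the finger is: wheel turn from the seen place if in contact (finger centre 17.5 mm behind)"
    p=robot.get_obs()["position"][:2]-HUB[w]; g=np.array(GRIP[w])-HUB[w]
    f=np.arctan2(p[1],p[0])-np.arctan2(.0175,.046)
    d=np.arctan2(g[1],g[0])-f
    print("  radius %.4f (expect .0492) turned %.3f"%(np.hypot(*p),(d+np.pi)%(2*np.pi)-np.pi))
E
python3 -c "
from h import *
push('R',.032,0,.2)"
```

```text
t 0.1 pos [ 0.2828 -0.5566  0.2217] psi -63.1 F [-0.   -0.1   0.55] w 0.0866
  goal [ 0.5779 -0.2394  0.2    10.9698] shift cm [  2.21  40.68 -14.92] turn [-1.292e+00 -1.000e-03 -2.000e-03] rows>= 7.0
```

>>> {"name": "arm_command", "arguments": {
  "plan": [
    [0.2, 5.1, -1.9, 0, 0, 0, 0],
    [0.2, 5.1, -1.9, 0, 0, 0, 0],
    [0.2, 5.1, -1.9, 0, 0, 0, 0],
    [0.2, 5.1, -1.9, 0, 0, 0, 0],
    [0.2, 5.1, -1.9, 0, 0, 0, 0],
    [0.2, 5.1, -1.9, 0, 0, 0, 0],
    [0.2, 5.1, -1.9, 0, 0, 0, 0],
    [0.2, 5.1, -1.9, 0, 0, 0, 0]
  ]
}}

```text
time: 1.1
position: [0.5837, -0.2314, 0.2018]
tool_rot: [0.373, 0.603, -0.372, 0.599]
ft_force: [0.0, -0.1, 0.4]
grip_width: 0.0151
```

>>> {"name": "arm_command", "arguments": {
  "plan": [
    [0, 0, 0, -0.18, 0, 0, 0],
    [0, 0, 0, -0.18, 0, 0, 0],
    [0, 0, 0, -0.18, 0, 0, 0],
    [0, 0, 0, -0.18, 0, 0, 0],
    [0, 0, 0, -0.18, 0, 0, 0],
    [0, 0, 0, -0.18, 0, 0, 0],
    [0, 0, 0, -0.18, 0, 0, 0],
    [0, 0, 0, 0, 0, 0, 0]
  ]
}}

```text
time: 2.1
position: [0.5842, -0.2237, 0.1966]
tool_rot: [-0.065, 0.708, 0.073, 0.7]
ft_force: [0.1, -0.3, -0.1]
grip_width: 0.0006
```

```bash
python3 -c "
from h import *
push('R',.032,0,.2)"
```

```text
t 2.1 pos [ 0.5842 -0.2237  0.1966] psi 11.2 F [ 0.08 -0.29 -0.06] w 0.0006
  goal [ 0.5779 -0.2394  0.2    10.9698] shift cm [-0.35 -1.41 -0.92] turn [ 0.003 -0.01  -0.012] rows>= 1.0
```

>>> {"name": "arm_command", "arguments": {
  "plan": [
    [0, -1.4, -0.9, 0, -0.01, -0.012, 0],
    [3.5, 0, 0, 0, 0, 0, 0],
    [3.5, 0, 0, 0, 0, 0, 0],
    [3, 0, 0, 0, 0, 0, 0],
    [1, 0, 0, 0, 0, 0, 0],
    [0, 0, 0, 0, 0, 0, 0]
  ]
}}

```text
time: 2.85
position: [0.5772, -0.2458, 0.0849]
tool_rot: [-0.066, 0.703, 0.062, 0.706]
ft_force: [0.4, 0.2, 0.6]
grip_width: 0.0006
```

```bash
python3 -c "
from h import *
push('R',.0175,0)"
```

```text
t 2.85 pos [ 0.5772 -0.2458  0.0849] psi 10.4 F [0.43 0.24 0.61] w 0.0006
  goal [ 0.5752 -0.2251  0.078  10.9698] shift cm [0.68 2.07 0.17] turn [-0.01   0.004  0.007] rows>= 1.0
```

>>> {"name": "arm_command", "arguments": {
  "plan": [
    [0.5, 0.5, 0.1, 0, 0, 0, 0],
    [0.2, 0.5, 0.1, 0, 0, 0, 0],
    [0, 0.5, 0, 0, 0, 0, 0],
    [0, 0.5, 0, 0, 0, 0, 0],
    [0, 0.2, 0, 0, 0, 0, 0]
  ]
}}

```text
time: 3.48
position: [0.5773, -0.2243, 0.0811]
tool_rot: [-0.068, 0.701, 0.06, 0.708]
ft_force: [-0.5, -3.1, -2.8]
grip_width: 0.0002
```

>>> {"name": "arm_command", "arguments": {
  "plan": [
    [0, 0.5, -0.1, 0.1, 0, 0, 0],
    [0, 0.5, -0.1, 0.1, 0, 0, 0]
  ]
}}

```text
time: 3.72
position: [0.5731, -0.2173, 0.081]
tool_rot: [0.002, 0.704, -0.014, 0.71]
ft_force: [-3.2, -5.3, -0.3]
grip_width: 0.0006
```

```bash
python3 -c "
from h import *
turned('R');push('R',.0175,0.4)"
```

```text
radius 0.0475 (expect .0492) turned 0.164
t 3.73 pos [ 0.5731 -0.2173  0.081 ] psi -1.2 F [-3.21 -5.25 -0.32] w 0.0006
  goal [  0.5684  -0.2068   0.078  -11.9486] shift cm [ 0.28  1.04 -0.5 ] turn [0.187 0.011 0.016] rows>= 2.0
```

>>> {"name": "arm_command", "arguments": {
  "plan": [
    [0, 0, 0, 0, 0, 0, 0],
    [0, 0, 0, 0, 0, 0, 0]
  ]
}}

```text
time: 3.98
position: [0.5729, -0.2173, 0.0811]
tool_rot: [0.002, 0.704, -0.013, 0.71]
ft_force: [0.0, -1.5, -0.1]
grip_width: 0.0006
```

```bash
python3 -c "
from h import *
turned('R');push('R',.0175,0.35)"
```

```text
radius 0.0476 (expect .0492) turned 0.166
t 3.98 pos [ 0.5729 -0.2173  0.0811] psi -1.2 F [ 0.05 -1.52 -0.07] w 0.0006
  goal [ 0.5688 -0.2092  0.078  -9.0838] shift cm [ 0.29  0.8  -0.43] turn [0.138 0.011 0.016] rows>= 1.0
```

>>> {"name": "arm_command", "arguments": {
  "plan": [
    [0.1, 0.3, -0.1, 0.05, 0, 0, 0],
    [0.1, 0.3, -0.1, 0.05, 0, 0, 0],
    [0, 0.3, -0.1, 0.05, 0, 0, 0]
  ]
}}

```text
time: 4.35
position: [0.571, -0.2144, 0.0813]
tool_rot: [0.05, 0.7, -0.069, 0.709]
ft_force: [-1.4, -6.1, -2.3]
grip_width: 0.0002
```

```bash
python3 -c "
from h import *
turned('R');push('R',.0175,0.45)"
```

```text
radius 0.0485 (expect .0492) turned 0.235
t 4.35 pos [ 0.571  -0.2144  0.0813] psi -9.6 F [-1.41 -6.06 -2.25] w 0.0002
  goal [  0.5681  -0.2044   0.078  -14.8133] shift cm [ 0.3   0.95 -0.46] turn [0.09  0.016 0.025] rows>= 1.0
```

>>> {"name": "arm_command", "arguments": {
  "plan": [
    [0, 0, 0, 0, 0, 0, 0],
    [0, 0, 0, 0, 0, 0, 0]
  ]
}}

```text
time: 4.6
position: [0.5709, -0.2149, 0.0813]
tool_rot: [0.049, 0.7, -0.069, 0.709]
ft_force: [-1.3, -1.6, -0.1]
grip_width: 0.0005
```

```bash
python3 -c "
from h import *
turned('R');push('R',.0175,0.45)"
```

```text
radius 0.0487 (expect .0492) turned 0.228
t 4.6 pos [ 0.5709 -0.2149  0.0813] psi -9.6 F [-1.34 -1.63 -0.07] w 0.0005
  goal [  0.5681  -0.2044   0.078  -14.8133] shift cm [ 0.3   1.   -0.46] turn [0.091 0.016 0.025] rows>= 1.0
```

>>> {"name": "arm_command", "arguments": {
  "plan": [
    [0.1, 0.4, -0.05, 0.03, 0, 0, 0],
    [0, 0.4, -0.05, 0.03, 0, 0, 0],
    [0, 0.4, -0.05, 0.03, 0, 0, 0]
  ]
}}

```text
time: 4.97
position: [0.5698, -0.2084, 0.0813]
tool_rot: [0.077, 0.697, -0.103, 0.705]
ft_force: [-4.4, -8.4, -0.8]
grip_width: 0.0004
```

```bash
python3 -c "
from h import *
turned('R');push('R',.0175,0.45)"
```

```text
radius 0.0481 (expect .0492) turned 0.362
t 4.97 pos [ 0.5698 -0.2084  0.0813] psi -14.6 F [-4.41 -8.37 -0.81] w 0.0004
  goal [  0.5681  -0.2044   0.078  -14.8133] shift cm [ 0.32  0.36 -0.28] turn [0.004 0.015 0.036] rows>= 1.0
```

The right wheel tightens from 5.3 to 6.1 to about 9.5 N as it turns to about 0.36 rad, so it binds. I'll stop pushing it here, back off and lift.

>>> {"name": "arm_command", "arguments": {
  "plan": [
    [0, -1, 0, 0, 0, 0, 0],
    [0, -2, 0, 0, 0, 0, 0],
    [-3, 0, 0, 0, -0.01, -0.03, 0],
    [-4, 0, 0, 0, 0, 0, 0],
    [-4, 0, 0, 0, 0, 0, 0],
    [0, 0, 0, 0, 0, 0, 0]
  ]
}}

```text
time: 5.72
position: [0.5612, -0.2346, 0.1946]
tool_rot: [0.068, 0.695, -0.114, 0.707]
ft_force: [-0.1, 0.3, -1.0]
grip_width: 0.0004
```

```bash
python3 - <<'E'
from h import *
push('M',.032,0,.19)
f,i=optics.camera("top")[0],optics.camera_info("top")
for c,z in(("blue",.1035),("brass",.0955)):
    for ce,a,m in blobs(f,c): print(c,ce.round(1),a,onz(i,ce,z).round(4)[:2])
E
```

```text
t 5.72 pos [ 0.5612 -0.2346  0.1946] psi -14.7 F [-0.06  0.3  -0.99] w 0.0004
  goal [ 0.5615 -0.0513  0.19   32.7878] shift cm [-0.76 17.72 -4.64] turn [-0.83  -0.001  0.069] rows>= 5.0
blue [211.6 126. ] 53 [0.7965 0.1972]
blue [226.8 199.3] 30 [0.6414 0.1637]
blue [321.5 249.6] 15 [ 0.5369 -0.0241]
blue [  4.3 443.4] 31 [0.1818 0.5676]
blue [ 15.7 441.3] 23 [0.1852 0.5469]
blue [ 34.8 442.4] 16 [0.1827 0.5114]
blue [ 22.5 448.6] 24 [0.1721 0.5332]
blue [ 40.5 454.4] 39 [0.1614 0.4994]
blue [  3.8 457.2] 20 [0.1576 0.5664]
blue [  9.6 459.4] 17 [0.1535 0.5554]
blue [ 23.1 465.6] 35 [0.1423 0.5297]
brass [196. 143.] 44 [0.7635 0.2299]
brass [215.6 220. ] 28 [0.6012 0.1866]
brass [308.9 232.8] 24 [5.725e-01 4.000e-04]
brass [129.  290.8] 463 [0.4619 0.353 ]
brass [148.1 297.7] 19 [0.4478 0.3153]
```

>>> {"name": "arm_command", "arguments": {
  "plan": [
    [-0.1, 3.6, -0.9, 0, 0, 0.07, 0],
    [0, 3.6, -0.9, 0, 0, 0, 0],
    [0, 3.6, -0.9, 0, 0, 0, 0],
    [0, 3.6, -0.9, 0, 0, 0, 0],
    [0, 3.4, -0.9, 0, 0, 0, 0],
    [0, 0, 0, -0.17, 0, 0, 0],
    [0, 0, 0, -0.17, 0, 0, 0],
    [0, 0, 0, -0.17, 0, 0, 0],
    [0, 0, 0, -0.16, 0, 0, 0],
    [0, 0, 0, -0.16, 0, 0, 0],
    [0, 0, 0, 0, 0, 0, 0]
  ]
}}

```text
time: 7.15
position: [0.5504, -0.0453, 0.1732]
tool_rot: [-0.198, 0.677, 0.214, 0.675]
ft_force: [-0.0, -0.0, -0.1]
grip_width: 0.0007
```

```bash
python3 -c "
from h import *
push('M',.034,0,.19)"
```

```text
t 7.15 pos [ 0.5504 -0.0453  0.1732] psi 33.9 F [-0.04 -0.04 -0.06] w 0.0007
  goal [ 0.5625 -0.053   0.19   32.7878] shift cm [-1.71 -1.28  0.59] turn [ 0.02   0.003 -0.023] rows>= 1.0
```

>>> {"name": "arm_command", "arguments": {
  "plan": [
    [0, -1.3, 0.6, 0.02, 0, -0.02, 0],
    [0, 0, 0, 0, 0, 0, 0],
    [3.5, 0, 0, 0, 0, 0, 0],
    [3.5, 0, 0, 0, 0, 0, 0],
    [2, 0, 0, 0, 0, 0, 0],
    [0, 0, 0, 0, 0, 0, 0]
  ]
}}

```text
time: 7.9
position: [0.565, -0.0539, 0.0797]
tool_rot: [-0.195, 0.678, 0.197, 0.681]
ft_force: [0.5, 0.9, -1.3]
grip_width: 0.0003
```

```bash
python3 -c "
from h import *
push('M',.0175,0)"
```

```text
t 7.9 pos [ 0.565  -0.0539  0.0797] psi 32.2 F [ 0.46  0.86 -1.27] w 0.0003
  goal [ 0.5536 -0.0391  0.078  32.7878] shift cm [ 0.17  1.86 -0.18] turn [-0.01   0.004 -0.001] rows>= 1.0
```

>>> {"name": "arm_command", "arguments": {
  "plan": [
    [0.1, 0.5, -0.1, 0, 0, 0, 0],
    [0, 0.5, -0.1, 0, 0, 0, 0],
    [0, 0.5, 0, 0, 0, 0, 0],
    [0, 0.5, -0.1, 0.1, 0, 0, 0],
    [0, 0.5, -0.1, 0.1, 0, 0, 0],
    [0, 0.5, -0.1, 0.1, 0, 0, 0]
  ]
}}

```text
time: 8.65
position: [0.5472, -0.0291, 0.083]
tool_rot: [-0.089, 0.698, 0.089, 0.705]
ft_force: [-0.2, -0.5, -0.3]
grip_width: 0.0004
```

```bash
python3 -c "
from h import *
turned('M');push('M',.0175,0.4)"
```

```text
radius 0.0463 (expect .0492) turned 0.242
t 8.65 pos [ 0.5472 -0.0291  0.083 ] psi 14.4 F [-0.16 -0.53 -0.33] w 0.0004
  goal [ 0.5405 -0.0246  0.078   9.8695] shift cm [ 0.49  0.6  -0.54] turn [0.08  0.01  0.001] rows>= 1.0
```

>>> {"name": "arm_command", "arguments": {
  "plan": [
    [0.2, 0.6, -0.4, 0.12, 0, 0, 0],
    [0.1, 0.6, -0.3, 0.12, 0, 0, 0],
    [0, 0.6, -0.25, 0.12, 0, 0, 0],
    [0, 0.6, -0.2, 0.12, 0, 0, 0]
  ]
}}

```text
time: 9.15
position: [0.5344, -0.0051, 0.0827]
tool_rot: [0.087, 0.696, -0.085, 0.707]
ft_force: [-0.1, -0.5, -0.4]
grip_width: 0.0005
```

```bash
python3 -c "
from h import *
turned('M');push('M',.0175,0.9)"
```

```text
radius 0.0487 (expect .0492) turned 0.820
t 9.15 pos [ 0.5344 -0.0051  0.0827] psi -14.0 F [-0.09 -0.53 -0.36] w 0.0005
  goal [ 5.33600e-01 -1.30000e-03  7.80000e-02 -1.87784e+01] shift cm [ 0.47  0.35 -0.18] turn [ 0.084  0.015 -0.004] rows>= 1.0
```

The middle wheel takes only about 0.5 N at 0.8 rad, so it is sound. Continuing past a quarter turn.

>>> {"name": "arm_command", "arguments": {
  "plan": [
    [0.1, 0.6, -0.2, 0.13, 0, 0, 0],
    [0, 0.6, -0.2, 0.13, 0, 0, 0],
    [0, 0.6, -0.2, 0.13, 0, 0, 0],
    [0, 0.6, -0.2, 0.13, 0, 0, 0]
  ]
}}

```text
time: 9.65
position: [0.5376, 0.0216, 0.0845]
tool_rot: [0.271, 0.647, -0.267, 0.66]
ft_force: [-0.3, -0.4, 1.2]
grip_width: 0.0007
```

```bash
python3 -c "
from h import *
turned('M');push('M',.0175,1.45)"
```

```text
radius 0.0499 (expect .0492) turned 1.372
t 9.65 pos [0.5376 0.0216 0.0845] psi -44.7 F [-0.35 -0.41  1.16] w 0.0007
  goal [ 5.3990e-01  2.4700e-02  7.8000e-02 -5.0291e+01] shift cm [ 0.66  0.38 -0.06] turn [ 0.097  0.014 -0.013] rows>= 1.0
```

>>> {"name": "arm_command", "arguments": {
  "plan": [
    [0.3, 0.6, -0.1, 0.13, 0, 0, 0],
    [0.1, 0.6, -0.15, 0.13, 0, 0, 0],
    [0, 0.6, -0.15, 0.13, 0, 0, 0],
    [0, 0.6, -0.15, 0.13, 0, 0, 0],
    [0, 0.4, -0.15, 0.1, 0, 0, 0],
    [0, 0.2, 0, 0.05, 0, 0, 0],
    [0, 0, 0, 0, 0, 0, 0]
  ]
}}

```text
time: 10.52
position: [0.5607, 0.0454, 0.0857]
tool_rot: [0.48, 0.517, -0.469, 0.531]
ft_force: [-0.6, -0.4, 0.0]
grip_width: 0.0005
```

```bash
python3 -c "
from h import *
turned('M');push('M',.0175,2.)"
```

```text
radius 0.0501 (expect .0492) turned 2.049
t 10.53 pos [0.5607 0.0454 0.0857] psi -84.3 F [-0.6  -0.38  0.04] w 0.0005
  goal [ 5.58900e-01  4.35000e-02  7.80000e-02 -8.18037e+01] shift cm [ 0.76 -0.21  0.17] turn [-0.044  0.005 -0.025] rows>= 1.0
```

>>> {"name": "arm_command", "arguments": {
  "plan": [
    [0, -1.5, 0, 0, 0, 0, 0],
    [-3, -0.5, 0, 0, 0, -0.02, 0],
    [-4, 0, 0, 0, 0, 0, 0],
    [-4, 0, 0, 0, 0, 0, 0],
    [0, 0, 0, -0.18, 0, 0, 0],
    [0, 0, 0, -0.18, 0, 0, 0],
    [0, 0, 0, -0.18, 0, 0, 0],
    [0, 0, 0, -0.18, 0, 0, 0],
    [0, 0, 0, -0.18, 0, 0, 0],
    [0, 0, 0, -0.18, 0, 0, 0],
    [0, 0, 0, -0.18, 0, 0, 0],
    [0, 0, 0, -0.18, 0, 0, 0]
  ]
}}

```text
time: 12.02
position: [0.5359, 0.0453, 0.2034]
tool_rot: [-0.012, 0.703, 0.009, 0.711]
ft_force: [0.2, -0.1, -0.2]
grip_width: 0.0008
```

>>> {"name": "arm_command", "arguments": {
  "plan": [
    [0, 0, 0, -0.18, 0, 0, 0],
    [0, 0, 0, -0.18, 0, 0, 0],
    [0, 0, 0, -0.18, 0, 0, 0],
    [0, 0, 0, -0.18, 0, 0, 0],
    [0, 0, 0, -0.18, 0, 0, 0],
    [0, 0, 0, -0.18, 0, 0, 0],
    [0, 0, 0, -0.18, 0, 0, 0],
    [0, 0, 0, -0.18, 0, 0, 0],
    [0, 0, 0, -0.18, 0, 0, 0],
    [0, 0, 0, -0.18, 0, 0, 0],
    [0, 0, 0, -0.18, 0, 0, 0],
    [0, 0, 0, -0.18, 0, 0, 0]
  ]
}}

```text
time: 13.52
position: [0.5313, 0.0468, 0.2071]
tool_rot: [0.647, -0.296, -0.637, -0.297]
ft_force: [-0.3, 0.8, 0.4]
grip_width: 0.0009
```

```bash
python3 -c "
from h import *
push('L',.036,0,.2)"
```

```text
t 13.53 pos [0.5313 0.0468 0.2071] psi 130.3 F [-0.27  0.81  0.38] w 0.0009
  goal [  0.6679   0.1979   0.2    147.5942] shift cm [  0.82 -20.19   2.68] turn [-0.301 -0.014  0.006] rows>= 4.0
```

>>> {"name": "arm_command", "arguments": {
  "plan": [
    [0, -5, 0.7, 0, 0, 0, 0],
    [0, -5, 0.7, 0, 0, 0, 0],
    [0, -5, 0.7, 0, 0, 0, 0],
    [0, -4.8, 0.6, 0, 0, 0, 0],
    [0, 0, 0, -0.15, 0, 0, 0],
    [0, 0, 0, -0.15, 0, 0, 0],
    [0, 0, 0, 0, 0, 0, 0]
  ]
}}

```text
time: 14.4
position: [0.6659, 0.2012, 0.2091]
tool_rot: [0.686, -0.193, -0.675, -0.192]
ft_force: [0.9, 0.6, -0.2]
grip_width: 0.0004
```

```bash
python3 -c "
from h import *
push('L',.036,0,.082)"
```

```text
t 14.4 pos [0.6659 0.2012 0.2091] psi 148.4 F [ 0.87  0.62 -0.22] w 0.0004
  goal [6.679000e-01 1.979000e-01 8.200000e-02 1.475942e+02] shift cm [12.71  0.21 -0.16] turn [ 0.014 -0.015  0.003] rows>= 3.0
```

>>> {"name": "arm_command", "arguments": {
  "plan": [
    [4, 0, 0, 0, -0.015, 0, 0],
    [4, 0, 0, 0, 0, 0, 0],
    [3.5, 0, 0, 0, 0, 0, 0],
    [1, 0, 0, 0, 0, 0, 0],
    [0, 0, 0, 0, 0, 0, 0]
  ]
}}

```text
time: 15.02
position: [0.6678, 0.2008, 0.0845]
tool_rot: [0.681, -0.194, -0.678, -0.198]
ft_force: [0.0, 0.2, -0.6]
grip_width: 0.0004
```

```bash
python3 -c "
from h import *
push('L',.0175,0,.082)"
```

```text
t 15.03 pos [0.6678 0.2008 0.0845] psi 147.8 F [ 0.03  0.24 -0.63] w 0.0004
  goal [6.580000e-01 1.823000e-01 8.200000e-02 1.475942e+02] shift cm [ 0.24  2.09 -0.16] turn [ 0.003 -0.004  0.007] rows>= 1.0
```

>>> {"name": "arm_command", "arguments": {
  "plan": [
    [0.1, 0.5, -0.1, 0, 0, 0, 0],
    [0, 0.5, -0.1, 0, 0, 0, 0],
    [0, 0.5, 0, 0, 0, 0, 0],
    [0, 0.5, 0, 0, 0, 0, 0],
    [0, 0.5, -0.15, 0.1, 0, 0, 0],
    [0, 0.5, -0.15, 0.1, 0, 0, 0],
    [0, 0.5, -0.15, 0.1, 0, 0, 0]
  ]
}}

```text
time: 15.9
position: [0.6554, 0.167, 0.0893]
tool_rot: [0.645, -0.295, -0.636, -0.303]
ft_force: [0.4, -0.3, -0.0]
grip_width: 0.0006
```

```bash
python3 -c "
from h import *
turned('L');push('L',.0175,0.4,.082)"
```

```text
radius 0.0521 (expect .0492) turned 0.303
t 15.9 pos [0.6554 0.167  0.0893] psi 130.0 F [ 0.35 -0.27 -0.03] w 0.0006
  goal [6.504000e-01 1.643000e-01 8.200000e-02 1.246759e+02] shift cm [0.72 0.57 0.13] turn [ 0.092 -0.006  0.017] rows>= 1.0
```

>>> {"name": "arm_command", "arguments": {
  "plan": [
    [0.4, 0.6, 0.1, 0.13, 0, 0, 0],
    [0.2, 0.6, -0.1, 0.13, 0, 0, 0],
    [0.1, 0.6, -0.15, 0.13, 0, 0, 0],
    [0.1, 0.6, -0.15, 0.13, 0, 0, 0],
    [0.1, 0.6, -0.15, 0.13, 0, 0, 0]
  ]
}}

```text
time: 16.52
position: [0.6316, 0.1487, 0.082]
tool_rot: [0.511, -0.486, -0.501, -0.501]
ft_force: [1.4, -0.2, -0.1]
grip_width: 0.0004
```

```bash
python3 -c "
from h import *
turned('L');push('L',.0175,1.0,.082)"
```

```text
radius 0.0486 (expect .0492) turned 0.904
t 16.52 pos [0.6316 0.1487 0.082 ] psi 91.4 F [ 1.43 -0.18 -0.06] w 0.0004
  goal [6.27500e-01 1.46300e-01 8.20000e-02 9.02984e+01] shift cm [-0.01  0.41 -0.24] turn [0.019 0.006 0.024] rows>= 1.0
```

>>> {"name": "arm_command", "arguments": {
  "plan": [
    [0, 0.6, -0.25, 0.11, 0, 0, 0],
    [0.1, 0.6, -0.2, 0.12, 0, 0, 0],
    [0, 0.6, -0.2, 0.13, 0, 0, 0],
    [0.1, 0.6, -0.2, 0.13, 0, 0, 0]
  ]
}}

```text
time: 17.02
position: [0.608, 0.143, 0.0812]
tool_rot: [-0.369, 0.595, 0.362, 0.615]
ft_force: [0.3, -0.2, 0.3]
grip_width: 0.0007
```

```bash
python3 -c "
from h import *
turned('L');push('L',.0175,1.45,.082)"
```

```text
radius 0.0492 (expect .0492) turned 1.406
t 17.02 pos [0.608  0.143  0.0812] psi 62.3 F [ 0.26 -0.19  0.33] w 0.0007
  goal [ 0.6058  0.1431  0.082  64.5153] shift cm [-0.08  0.2  -0.09] turn [-0.039  0.02   0.024] rows>= 1.0
```

>>> {"name": "arm_command", "arguments": {
  "plan": [
    [0, 0.6, -0.15, 0.1, 0, 0, 0],
    [0, 0.6, -0.2, 0.12, 0, 0, 0],
    [0, 0.6, -0.2, 0.12, 0, 0, 0],
    [0, 0.6, -0.2, 0.12, 0, 0, 0],
    [0, 0.4, -0.15, 0.1, 0, 0, 0],
    [0, 0.2, 0, 0.05, 0, 0, 0],
    [0, 0, 0, 0, 0, 0, 0]
  ]
}}

```text
time: 17.9
position: [0.5801, 0.154, 0.0829]
tool_rot: [-0.16, 0.676, 0.159, 0.702]
ft_force: [-0.1, 0.0, 0.5]
grip_width: 0.0001
```

```bash
python3 -c "
from h import *
turned('L');push('L',.0175,1.45,.082)"
```

```text
radius 0.0484 (expect .0492) turned 2.030
t 17.9 pos [0.5801 0.154  0.0829] psi 26.1 F [-0.08  0.01  0.46] w 0.0001
  goal [ 0.6058  0.1431  0.082  64.5153] shift cm [ 0.17 -2.11  1.83] turn [-0.671  0.03   0.022] rows>= 4.0
```

>>> {"name": "arm_command", "arguments": {
  "plan": [
    [0, -1.5, 0, 0, 0, 0, 0],
    [-3, -0.5, 0, 0, 0.02, 0.02, 0],
    [-4, 0, 0, 0, 0, 0, 0],
    [-4, 0, 0, 0, 0, 0, 0],
    [-3, 0, 0, 0, 0, 0, 0],
    [0, 0, 0, 0, 0, 0, 0]
  ]
}}

```text
time: 18.65
position: [0.5905, 0.1277, 0.2275]
tool_rot: [-0.156, 0.684, 0.164, 0.694]
ft_force: [-0.7, 0.1, -0.9]
grip_width: 0.0005
```

```bash
python3 - <<'E'
from h import *
im=optics.camera("top")[0]; cv2.imwrite("pics/top1.png",im)
im=optics.camera("scene")[0]; cv2.imwrite("pics/scene1.png",im)
delta(.495,-.3565,.24,0)
E
```

```text
t 18.75 pos [0.5883 0.1279 0.2244] psi 26.1 F [-0.21  0.46 -1.18] w 0.0005
  goal [ 0.495  -0.3565  0.24    0.    ] shift cm [ -2.26 -39.35 -29.7 ] turn [ 0.456  0.007 -0.013] rows>= 8.0
```

View pics/scene1.png

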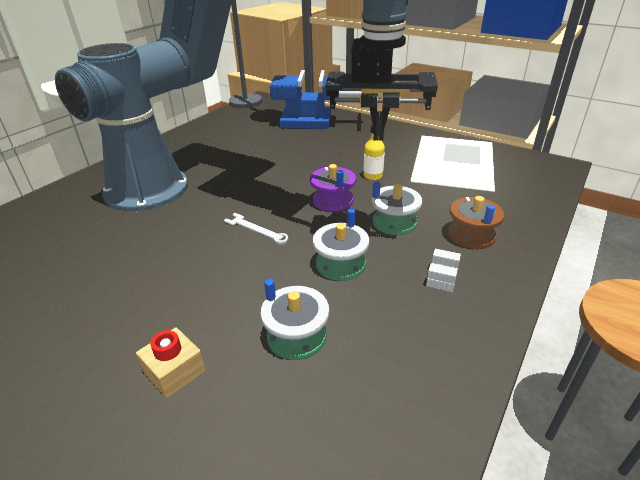

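Scene view: the left grip (377,190) and middle grip (351,217) are well round, and the right one (270,290) has sprung back to a small turn. Next I'll move over the tag ring with the jaws along y, which keeps them clear of the crank grip when placing.

>>> {"name": "arm_command", "arguments": {
  "plan": [
    [-0.3, -5, -3.7, 0, 0, 0, 6.5],
    [-0.3, -5, -3.7, 0, 0, 0, 6.5],
    [-0.3, -5, -3.7, 0, 0, 0, 6.5],
    [-0.3, -5, -3.7, 0, 0, 0, 6.5],
    [-0.3, -5, -3.7, 0, 0, 0, 6.5],
    [-0.3, -5, -3.7, 0, 0, 0, 6.5],
    [-0.2, -5, -3.7, 0, 0, 0, 6.5],
    [-0.2, -4.3, -3.7, 0, 0, 0, 6.5]
  ]
}}

```text
time: 19.75
position: [0.4907, -0.3573, 0.2224]
tool_rot: [-0.153, 0.692, 0.174, 0.684]
ft_force: [0.5, 0.4, -0.1]
grip_width: 0.0637
```

>>> {"name": "arm_command", "arguments": {
  "plan": [
    [0, 0, 0, 0.18, 0, 0, 6.5],
    [0, 0, 0, 0.18, 0, 0, 6.5],
    [0, 0, 0, 0.18, 0, 0, 6.5],
    [0, 0, 0, 0.18, 0, 0, 6.5],
    [0, 0, 0, 0.18, 0, 0, 6.5],
    [0, 0, 0, 0.18, 0, 0, 6.5],
    [0, 0, 0, 0.18, 0, 0, 6.5],
    [0, 0, 0, 0.18, 0, 0, 6.5],
    [0, 0, 0, 0.18, 0, 0, 6.5],
    [0, 0, 0, 0.18, 0, 0, 6.5],
    [0, 0, 0, 0.18, 0, 0, 6.5],
    [0, 0, 0, 0, 0, 0, 6.5]
  ]
}}

```text
time: 21.25
position: [0.4761, -0.3562, 0.1935]
tool_rot: [0.505, 0.526, -0.5, 0.468]
ft_force: [-0.4, -0.4, -0.3]
grip_width: 0.0648
```

```bash
cat >> h.py <<'E'
def wrist(save=None):
    o=robot.get_obs(); im,d=optics.camera("wrist"); w=optics.camera_info("wrist")
    T=np.eye(4); T[:3,:3]=R.from_quat(o["tool_rot"]).as_matrix(); T[:3,3]=o["position"]
    T=T@w["tool_from_camera"]
    if save: cv2.imwrite(save,im)
    return im,d,{"mtx":w["mtx"],"position":T[:3,3],"rotation":R.from_matrix(T[:3,:3]).as_quat()}
E
python3 - <<'E'
from h import *
delta(.495,-.3565,.24,-np.pi/2)
im,d,i=wrist("pics/w1.png")
for c in("red","brass","blue"):
    for ce,a,m in blobs(im,c,80):
        P=top3d(i,d,m); zt=np.percentile(P[:,2],95); T=P[P[:,2]>zt-.006]
        v,u=np.nonzero(m); (cx,cy),r=cv2.minEnclosingCircle(np.c_[u,v].astype(np.float32))
        print(c,ce.round(1),a,zt.round(4),T.mean(0).round(4),"mid-ext",((T.max(0)+T.min(0))/2).round(4),np.ptp(T,axis=0).round(4),"onplane",onz(i,(cx,cy),.074 if c=="red" else .096).round(4))
i=optics.camera_info("top");f=optics.camera("top")[0]
for ce,a,m in blobs(f,"red"): print("top",ce,a,onz(i,ce,.074))
E
```

```text
t 21.25 pos [ 0.4761 -0.3562  0.1935] psi -90.8 F [-0.39 -0.37 -0.34] w 0.0648
  goal [  0.495   -0.3565   0.24   -90.    ] shift cm [-4.74  1.64 -0.29] turn [-0.012 -0.063  0.053] rows>= 1.0
red [325.8 211.1] 345 0.0736 [ 0.4832 -0.3545  0.0723] mid-ext [ 0.4864 -0.3551  0.071 ] [0.0167 0.0269 0.0068] onplane [ 0.488  -0.3555  0.074 ]
brass [74.8  8.9] 613 0.0928 [ 0.6097 -0.203   0.0906] mid-ext [ 0.6106 -0.2013  0.0907] [0.0068 0.0134 0.0077] onplane [ 0.6086 -0.2103  0.096 ]
brass [134.5 322.7] 1138 0.2838 [ 0.5099 -0.3259  0.2812] mid-ext [ 0.5098 -0.3257  0.2814] [0.0156 0.0028 0.0073] onplane [ 0.4087 -0.2201  0.096 ]
brass [504.2 321.9] 1294 0.2791 [ 0.5096 -0.3989  0.2767] mid-ext [ 0.5089 -0.3991  0.2769] [0.0158 0.0029 0.0075] onplane [ 0.4139 -0.471   0.096 ]
brass [446.2 382.9] 7026 0.2905 [ 0.5046 -0.3801  0.2877] mid-ext [ 0.5046 -0.3822  0.2888] [0.0032 0.074  0.0085] onplane [ 0.3664 -0.4267  0.096 ]
blue [83.4 79.9] 792 0.1008 [ 0.57   -0.2061  0.0986] mid-ext [ 0.5705 -0.2025  0.0992] [0.0143 0.0127 0.0088] onplane [ 0.5689 -0.2086  0.096 ]
```

View pics/w1.png

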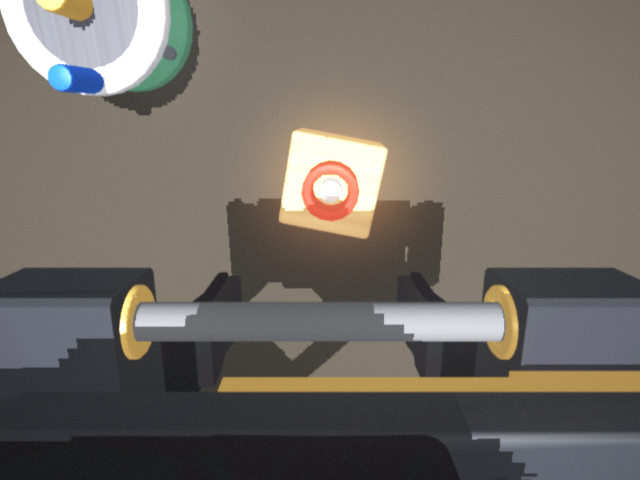

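Wrist view: the ring is at about (330,191) on its stand, between the jaws, and the tool is tilted about 0.08 rad. I'll straighten it and measure again.

>>> {"name": "arm_command", "arguments": {
  "plan": [
    [-1, 1, 0, -0.01, -0.06, 0.05, 6.5],
    [0, 0, 0, 0, 0, 0, 6.5],
    [0, 0, 0, 0, 0, 0, 6.5]
  ]
}}

```text
time: 21.72
position: [0.4861, -0.3569, 0.2016]
tool_rot: [0.499, 0.503, -0.499, 0.499]
ft_force: [-0.9, -0.1, -0.2]
grip_width: 0.0648
```

```bash
python3 - <<'E'
from h import *
def redhull(im,amin):
    h=cv2.cvtColor(im,cv2.COLOR_BGR2HSV)
    m=cv2.inRange(h,(0,170,60),(7,255,255))|cv2.inRange(h,(173,170,60),(180,255,255))
    m=cv2.morphologyEx(m,cv2.MORPH_CLOSE,np.ones((5,5)))
    n,l,s,ce=cv2.connectedComponentsWithStats(m); k=1+np.argmax(s[1:,4])
    return l==k,s[k]
im,d,i=wrist()
m,s=redhull(im,200); print("wrist red",s)
P=top3d(i,d,m); T=P[P[:,2]>np.percentile(P[:,2],95)-.005]
print("depth top",np.percentile(P[:,2],95),((T.max(0)+T.min(0))/2).round(4),np.ptp(T,axis=0).round(4))
print("bbox centre on z=.068:",onz(i,(s[0]+s[2]/2-.5,s[1]+s[3]/2-.5),.068).round(4))
i2=optics.camera_info("scene");f,d2=optics.camera("scene");m,s=redhull(f,100)
P=top3d(i2,d2,m);T=P[P[:,2]>.069];print("scene",s,((T.max(0)+T.min(0))/2).round(4),np.ptp(T,axis=0).round(4))
for ce,a,mm in blobs(im,"brass",80)[:1]+blobs(im,"blue",80)[:1]: print(ce,a)
delta(.495,-.3565,.19,-np.pi/2)
# steel post / dark wrist check
cv2.imwrite("pics/w2.png",im[0:300])
E
```

```text
wrist red [295 211  47  28 537]
depth top 0.07341835447701034 [ 0.4881 -0.3562  0.0715] [0.0202 0.0329 0.006 ]
bbox centre on z=.068: [ 0.4873 -0.3561  0.068 ]
scene [150 330  31  31 647] [ 0.4979 -0.356   0.0731] [0.0399 0.0396 0.0081]
[74.39461358 28.26932084] 854
[ 80.50359712 102.32374101] 695
t 21.82 pos [ 0.4862 -0.3571  0.2017] psi -89.8 F [-0.21 -0.56 -0.14] w 0.0649
  goal [  0.495   -0.3565   0.19   -90.    ] shift cm [ 1.16  0.89 -0.05] turn [ 0.004 -0.004  0.004] rows>= 1.0
```

```bash
python3 - <<'E'
from h import *
im,d,i=wrist()
b,g,r=[im[...,k].astype(int) for k in range(3)]
m=((r>80)&(g<.5*r)&(b<.5*r)).astype(np.uint8); m[300:]=0
n,l,s,ce=cv2.connectedComponentsWithStats(m); k=1+np.argmax(s[1:,4]); print(s[k],ce[k])
P=top3d(i,d,l==k); T=P[(P[:,2]>.070)]
A=np.c_[2*T[:,:2],np.ones(len(T))]
print("depth top ext mid",((T.max(0)+T.min(0))/2).round(4),np.ptp(T,axis=0).round(4),"mean",T.mean(0).round(4))
cv2.imwrite("pics/w3.png",cv2.resize(im[150:290,220:420],None,fx=3,fy=3))
g=proj(i,(.498,-.356,.074)),proj(i,(.493,-.356,.074)); print(g)
E
```

```text
[292 207  51  33 619] [317.42326333 227.91276252]
depth top ext mid [ 0.4891 -0.3557  0.0723] [0.0235 0.0357 0.0045] mean [ 0.4848 -0.3559  0.0723]
(array([317.55672211, 211.76349451]), array([317.53728129, 218.69691124]))
```

View pics/w3.png

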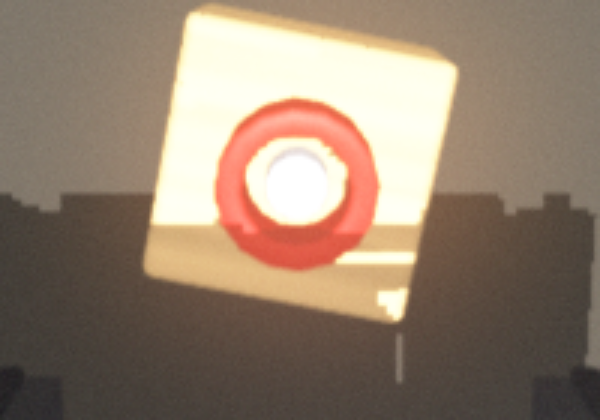

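In the crop the ring's top circle is centred at about (297,180), i.e. pixel (319,210) in the full image. That gives (0.4985, -0.3565), which agrees with the scene camera within about 1 mm. Going in to grasp.

>>> {"name": "arm_command", "arguments": {
  "plan": [
    [0, 1.2, 0, 0, 0, 0, 6.5],
    [0, 0, 0, 0, 0, 0, 6.5],
    [4, 0, 0, 0, 0, 0, 6.5],
    [4, 0, 0, 0, 0, 0, 6.5],
    [3, 0, 0, 0, 0, 0, 6.5],
    [0, 0, 0, 0, 0, 0, 6.5]
  ]
}}

```text
time: 22.62
position: [0.5008, -0.3585, 0.0896]
tool_rot: [0.499, 0.502, -0.499, 0.5]
ft_force: [-0.2, 0.2, 0.4]
grip_width: 0.0651
```

```bash
python3 -c "
from h import *
delta(.4985,-.3565,.055,-np.pi/2)"
```

```text
t 22.62 pos [ 0.5008 -0.3585  0.0896] psi -89.7 F [-0.17  0.16  0.36] w 0.0651
  goal [ 4.985e-01 -3.565e-01  5.500e-02 -9.000e+01] shift cm [ 3.46 -0.23 -0.2 ] turn [ 0.005 -0.001  0.002] rows>= 1.0
```

>>> {"name": "arm_command", "arguments": {
  "plan": [
    [1.5, -0.2, -0.2, 0, 0, 0, 6.5],
    [1.3, 0, 0, 0, 0, 0, 6.5],
    [0.5, 0, 0, 0, 0, 0, 6.5],
    [0, 0, 0, 0, 0, 0, 6.5]
  ]
}}

```text
time: 23.12
position: [0.5006, -0.3582, 0.0577]
tool_rot: [0.499, 0.5, -0.499, 0.503]
ft_force: [0.3, -0.2, 0.4]
grip_width: 0.0648
```

```bash
python3 -c "
from h import *
delta(.4985,-.3565,.055,-np.pi/2)"
```

```text
t 23.12 pos [ 0.5006 -0.3582  0.0577] psi -89.7 F [ 0.35 -0.18  0.39] w 0.0648
  goal [ 4.985e-01 -3.565e-01  5.500e-02 -9.000e+01] shift cm [ 0.26 -0.21 -0.17] turn [ 0.005  0.003 -0.002] rows>= 1.0
```

>>> {"name": "arm_command", "arguments": {
  "plan": [
    [0.25, -0.2, -0.2, 0, 0, 0, 6.5],
    [0, 0, 0, 0, 0, 0, 3],
    [0, 0, 0, 0, 0, 0, 3],
    [0, 0, 0, 0, 0, 0, 3],
    [0, 0, 0, 0, 0, 0, 3],
    [0, 0, 0, 0, 0, 0, 3]
  ],
  "grip_force": 12
}}

```text
time: 23.88
position: [0.4992, -0.3568, 0.0565]
tool_rot: [0.498, 0.499, -0.499, 0.504]
ft_force: [0.7, 0.1, -0.3]
grip_width: 0.0394
```

>>> {"name": "arm_command", "arguments": {
  "plan": [
    [-1.5, 0, 0, 0, 0, 0, 3],
    [-2.5, 0, 0, 0, 0, 0, 3],
    [-4, 0, 0, 0, 0, 0, 3],
    [-4, 0, 0, 0, 0, 0, 3],
    [-3, 0, 0, 0, 0, 0, 3],
    [0, 0, 0, 0, 0, 0, 3]
  ]
}}

```text
time: 24.62
position: [0.499, -0.3565, 0.2157]
tool_rot: [0.498, 0.498, -0.499, 0.505]
ft_force: [-0.6, -0.1, 0.0]
grip_width: 0.0396
```

```bash
python3 -c "
from h import *
delta(.618,-.1994,.2,-np.pi/2)"
```

```text
t 24.62 pos [ 0.499  -0.3565  0.2157] psi -89.7 F [-0.6  -0.13  0.03] w 0.0396
  goal [  0.618   -0.1994   0.2    -90.    ] shift cm [  1.53  11.98 -15.65] turn [ 0.005  0.007 -0.007] rows>= 4.0
```

>>> {"name": "arm_command", "arguments": {
  "plan": [
    [0.2, 3, -3.9, 0, 0, 0, 3],
    [0.2, 3, -3.9, 0, 0, 0, 3],
    [0.2, 3, -3.9, 0, 0, 0, 3],
    [0.2, 2.8, -3.8, 0, 0.007, -0.007, 3],
    [0, 0, 0, 0, 0, 0, 3],
    [0, 0, 0, 0, 0, 0, 3]
  ]
}}

```text
time: 25.38
position: [0.6158, -0.1965, 0.2024]
tool_rot: [0.498, 0.503, -0.501, 0.498]
ft_force: [-1.7, -0.4, -0.3]
grip_width: 0.0396
```

```bash
python3 - <<'E'
from h import *
delta(.618,-.1994,.2,-np.pi/2)
im,d,i=wrist("pics/w4.png")
print(proj(i,(.618,-.1994,.096)),proj(i,(.6148,-.1994,.096)))
for ce,a,m in blobs(im,"brass",40): 
    if ce[1]<320: print(ce,a,onz(i,ce,.095))
E
```

```text
t 25.38 pos [ 0.6158 -0.1965  0.2024] psi -89.9 F [-1.66 -0.4  -0.31] w 0.0396
  goal [  0.618   -0.1994   0.2    -90.    ] shift cm [0.24 0.22 0.3 ] turn [ 0.002 -0.003  0.008] rows>= 1.0
[323.05836816 231.53457396] [323.03673473 236.21272102]
[320.75471698 235.75202156] 371 [ 0.61485697 -0.19788603  0.095     ]
[ 51.4203103  269.77150917] 709 [ 0.59045857 -0.01416028  0.095     ]
```

View pics/w4.png

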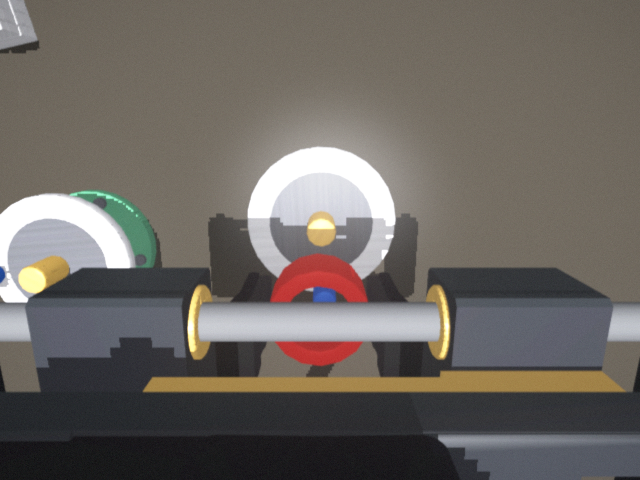

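```bash
python3 - <<'E'
from h import *
im,d,i=wrist()
h=cv2.cvtColor(im,cv2.COLOR_BGR2HSV)
m=cv2.inRange(h,(10,90,90),(34,255,255))[190:255,290:350]
v,u=np.nonzero(m); v+=190;u+=290
print("brass bbox",u.min(),u.max(),v.min(),v.max())
print("hub from far edge",onz(i,((u.min()+u.max())/2,v.min()-.5),.096)[:2]-[.01,0])
g=cv2.cvtColor(im,cv2.COLOR_BGR2GRAY)
w=(g>200).astype(np.uint8); w[250:]=0
n,l,s,ce=cv2.connectedComponentsWithStats(w); k=l[170,300] or 1+np.argmax(s[1:,4])
print("rim",s[k])
# outer rim pts: first white from the top / sides, above row 250, on plane z=.066, circle fit
pts=[]
for c in range(260,385,4):
    r=np.nonzero(w[120:250,c])[0]
    if len(r): pts.append(onz(i,(c,r[0]+120-.5),.066)[:2])
pts=np.array(pts); A=np.c_[2*pts,np.ones(len(pts))]
x=np.linalg.lstsq(A,(pts**2).sum(1),rcond=None)[0]
print("rim fit",x[:2],"r",np.sqrt(x[2]+x[0]**2+x[1]**2))
# ring in hand
mr=((im[...,2]>80)&(im[...,1]<.5*im[...,2])&(im[...,0]<.5*im[...,2])); v,u=np.nonzero(mr); print("ring cols",u.min(),u.max())
o=robot.get_obs(); print("ring centre y",onz(i,((u.min()+u.max())/2,310),o["position"][2]+.0175)[1],o["position"])
E
```

```text
brass bbox 307 335 212 245
hub from far edge [ 0.62136005 -0.19795443]
rim [ 248  146  148   93 8830]
rim fit [ 0.61800786 -0.19806462] r 0.054002435167229225
ring cols 270 367
ring centre y -0.19673468553770992 [ 0.61563287 -0.19706258  0.20272305]
```

```bash
python3 - <<'E'
from h import *
im,d,i=wrist(); o=robot.get_obs(); p=o["position"]
mr=((im[...,2]>80)&(im[...,1]<.5*im[...,2])&(im[...,0]<.5*im[...,2])); v,u=np.nonzero(mr); print(v.min(),v.max())
print("hub x from near top edge",onz(i,(321,245.5),.096)[0]+.01)
print("ring-TCP x: lower far edge",onz(i,(318.5,v.min()-.5),p[2]-.0065)[0]-.02-p[0]," upper near edge",onz(i,(318.5,v.max()+.5),p[2]+.0175)[0]+.02-p[0])
delta(.618,-.198,.125,-np.pi/2)
E
```

```text
254 365
hub x from near top edge 0.6181724385545373
ring-TCP x: lower far edge -0.002903586786130674  upper near edge -0.0008544806667610816
t 25.52 pos [ 0.6157 -0.1975  0.203 ] psi -90.0 F [ 0.06  0.14 -0.26] w 0.0394
  goal [  0.618  -0.198   0.125 -90.   ] shift cm [7.8  0.28 0.07] turn [ 0.    -0.002  0.007] rows>= 2.0
```

>>> {"name": "arm_command", "arguments": {
  "plan": [
    [0, 0.4, 0.1, 0, 0, 0.007, 3],
    [3, 0, 0, 0, 0, 0, 3],
    [3, 0, 0, 0, 0, 0, 3],
    [2.5, 0, 0, 0, 0, 0, 3],
    [0, 0, 0, 0, 0, 0, 3],
    [0, 0, 0, 0, 0, 0, 3]
  ]
}}

```text
time: 26.28
position: [0.6208, -0.2054, 0.119]
tool_rot: [0.503, 0.496, -0.5, 0.5]
ft_force: [0.2, -0.5, 0.5]
grip_width: 0.0395
```

```bash
python3 - <<'E'
from h import *
delta(.6195,-.198,.075,-np.pi/2)
E
```

```text
t 26.27 pos [ 0.6208 -0.2054  0.119 ] psi -90.5 F [ 0.18 -0.5   0.48] w 0.0395
  goal [ 6.195e-01 -1.980e-01  7.500e-02 -9.000e+01] shift cm [ 4.4  -0.17 -0.75] turn [-0.008  0.002 -0.008] rows>= 1.0
```

>>> {"name": "arm_command", "arguments": {
  "plan": [
    [0, -0.15, -0.7, -0.008, 0, -0.007, 3],
    [0, 0, 0, 0, 0, 0, 3],
    [0.8, 0, 0, 0, 0, 0, 3],
    [0, 0, 0, 0, 0, 0, 3]
  ]
}}

```text
time: 26.78
position: [0.6209, -0.1987, 0.1139]
tool_rot: [0.5, 0.498, -0.5, 0.503]
ft_force: [0.1, -0.6, 0.2]
grip_width: 0.0397
```

```bash
python3 - <<'E'
from h import *
delta(.6195,-.198,.075,-np.pi/2)
E
```

```text
t 26.77 pos [ 0.6209 -0.1987  0.1139] psi -90.0 F [ 0.12 -0.64  0.18] w 0.0397
  goal [ 6.195e-01 -1.980e-01  7.500e-02 -9.000e+01] shift cm [ 3.89 -0.17 -0.09] turn [ 0.001  0.004 -0.005] rows>= 1.0
```

>>> {"name": "arm_command", "arguments": {
  "plan": [
    [0.4, -0.15, -0.1, 0, 0, 0, 3],
    [0.5, 0, 0, 0, 0, 0, 3],
    [0, 0, 0, 0, 0, 0, 3]
  ]
}}

```text
time: 27.15
position: [0.6193, -0.1977, 0.104]
tool_rot: [0.5, 0.498, -0.5, 0.502]
ft_force: [0.1, -0.2, -0.5]
grip_width: 0.0394
```

```bash
python3 - <<'E'
from h import *
delta(.6195,-.198,.075,-np.pi/2)
im,d,i=wrist("pics/w5.png")
cv2.imwrite("pics/w5c.png",cv2.resize(im[170:400,200:440],None,fx=2.5,fy=2.5))
E
```

```text
t 27.15 pos [ 0.6193 -0.1977  0.104 ] psi -90.0 F [ 0.06 -0.18 -0.49] w 0.0394
  goal [ 6.195e-01 -1.980e-01  7.500e-02 -9.000e+01] shift cm [2.9  0.01 0.02] turn [ 0.001  0.004 -0.005] rows>= 1.0
```

View pics/w5c.png

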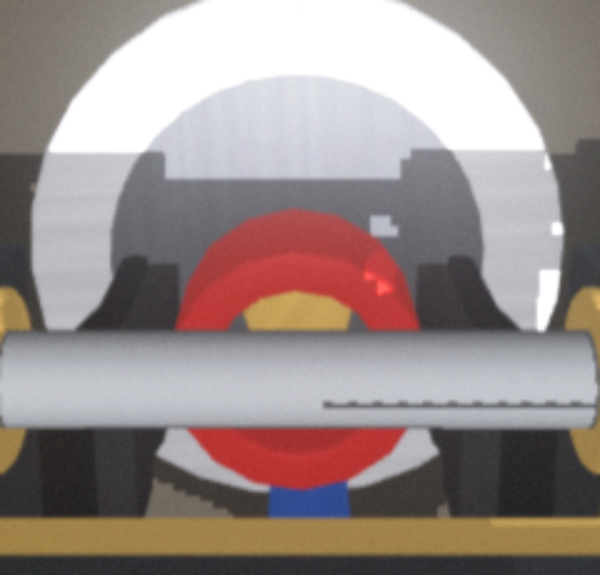

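The crop shows the brass spigot (245–352) centred in the ring bore (centre about 299). Lowering gently.

>>> {"name": "arm_command", "arguments": {
  "plan": [
    [0.5, 0, 0, 0, 0, 0, 3],
    [0.5, 0, 0, 0, 0, 0, 3],
    [0, 0, 0, 0, 0, 0, 3]
  ]
}}

```text
time: 27.58
position: [0.6195, -0.1979, 0.0935]
tool_rot: [0.5, 0.498, -0.5, 0.503]
ft_force: [-0.8, 0.3, 0.3]
grip_width: 0.0394
```

```bash
python3 - <<'E'
from h import *
delta(.6195,-.198,.075,-np.pi/2)
E
```

```text
t 27.57 pos [ 0.6195 -0.1979  0.0935] psi -90.0 F [-0.84  0.29  0.27] w 0.0394
  goal [ 6.195e-01 -1.980e-01  7.500e-02 -9.000e+01] shift cm [ 1.85 -0.01  0.  ] turn [ 0.001  0.004 -0.005] rows>= 1.0
```

Ring underside is now 9 mm below the spigot top and nothing pushes back, so it is on. Continuing down.

>>> {"name": "arm_command", "arguments": {
  "plan": [
    [0.6, 0, 0, 0, 0, 0, 3],
    [0.6, 0, 0, 0, 0, 0, 3],
    [0.4, 0, 0, 0, 0, 0, 3],
    [0.2, 0, 0, 0, 0, 0, 3],
    [0, 0, 0, 0, 0, 0, 3]
  ]
}}

```text
time: 28.2
position: [0.6196, -0.198, 0.074]
tool_rot: [0.5, 0.498, -0.5, 0.503]
ft_force: [-0.2, 0.5, -0.2]
grip_width: 0.0396
```

```bash
python3 - <<'E'
from h import *
delta(.6195,-.198,.073,-np.pi/2)
E
```

```text
t 28.2 pos [ 0.6196 -0.198   0.074 ] psi -90.0 F [-0.2   0.48 -0.16] w 0.0396
  goal [ 6.195e-01 -1.980e-01  7.300e-02 -9.000e+01] shift cm [ 0.1  -0.01  0.  ] turn [ 0.001  0.004 -0.005] rows>= 1.0
```

>>> {"name": "arm_command", "arguments": {
  "plan": [
    [0.1, 0, 0, 0, 0, 0, 3],
    [0, 0, 0, 0, 0, 0, 5.8],
    [0, 0, 0, 0, 0, 0, 5.8],
    [0, 0, 0, 0, 0, 0, 5.8],
    [0, 0, 0, 0, 0, 0, 5.8]
  ]
}}

```text
time: 28.82
position: [0.6202, -0.1982, 0.0738]
tool_rot: [0.5, 0.497, -0.499, 0.503]
ft_force: [-0.0, 0.3, 0.3]
grip_width: 0.0577
```

>>> {"name": "arm_command", "arguments": {
  "plan": [
    [-1, 0, 0, 0, 0, 0, 5.8],
    [-2, 0, 0, 0, 0, 0, 5.8],
    [-3, 0, 0, 0, 0, 0, 5.8],
    [-4, 0, 0, 0, 0, 0, 5.8],
    [-4, -2, 0, 0, 0, 0, 5.8],
    [0, -4, 0, 0, 0, 0, 5.8],
    [0, 0, 0, 0, 0, 0, 5.8],
    [0, 0, 0, 0, 0, 0, 5.8]
  ]
}}

```text
time: 29.82
position: [0.5596, -0.1983, 0.2231]
tool_rot: [0.501, 0.495, -0.499, 0.506]
ft_force: [0.2, -0.4, -0.2]
grip_width: 0.058
```

```bash
python3 - <<'E'
from h import *
o=robot.get_obs();print(o["time"],o["position"],o["ft_force"],o["grip_width"])
i=optics.camera_info("scene");f,d=optics.camera("scene")
ce,a,m=max(blobs(f,"red",60),key=lambda b:b[1])
P=top3d(i,d,m); T=P[P[:,2]>np.percentile(P[:,2],95)-.006]
print("ring",ce,"ztop",np.percentile(P[:,2],95),((T.max(0)+T.min(0))/2).round(4),np.ptp(T,axis=0).round(4))
c0=np.load("scene0.npz")["im"]
for c in("blue",):
  for ce,a,m in blobs(f,c,50):
    P=top3d(i,d,m)
    T=P[P[:,2]>np.percentile(P[:,2],95)-.006].mean(0)
    for w,h in HUB.items():
        if np.hypot(*(T[:2]-h))<.07:
            g=np.array(GRIP[w])-h; q=T[:2]-h
            print(w,"turned from start",(np.arctan2(g[1],g[0])-np.arctan2(q[1],q[0])+.3)%(2*np.pi)-.3)
cv2.imwrite("pics/scene2.png",f)
E
```

```text
29.825 [ 0.55959733 -0.19833034  0.22314994] [ 0.17233861 -0.37666494 -0.17532333] 0.057974590847888384
ring [294.16169154 305.64925373] ztop 0.09159136902784178 [ 0.6183 -0.199   0.0891] [0.0372 0.0381 0.007 ]
L turned from start 2.018091213339107
M turned from start 2.0741017104043467
R turned from start 0.1557282157620672
```

View pics/scene2.png

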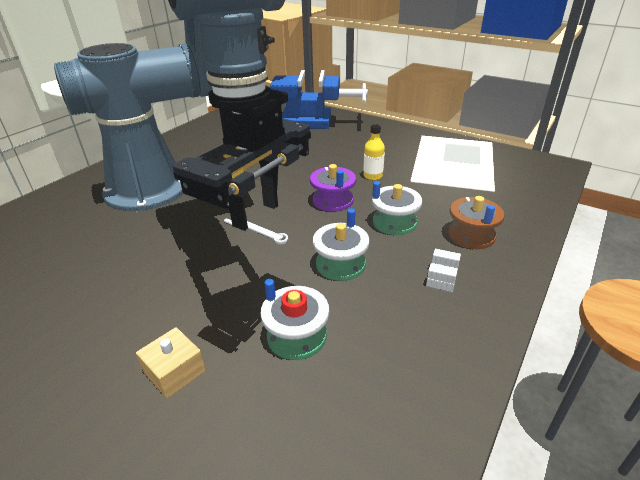

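The ring lies flat around the right head's spigot (294,304), top at about 90 mm as it should be. The stand post is bare, and nothing else has moved.

```bash
python3 -c "
from rig import workorder
print(workorder.hand_in())"
```

```text
the job is handed in; nothing more can be done
None
```

All three wheels have been tried, and the red tag ring is on the hub of the right-hand wheel, the one that binds. The job was handed in at about 30 s of the 72 s allowed.

- **Right wheel (y ≈ -0.20), binds:** the push force rose from about 5 to 6 to 9.5 N, where I stopped at about 0.36 rad. Let go, it sprang back to about 0.16 rad from where it started, as expected for the faulty wheel.
- **Middle and left wheels, sound:** both turned freely. The middle took about 0.5 N; the left took mostly under 0.5 N, with one reading of 1.4 N while it was moving. The last image shows them left 2.07 rad and 2.02 rad from their starts.
- **Tag ring:** it lies flat around the hub at (0.618, -0.199). Its top measured 91.6 mm above the bench against the 90 mm expected, and its centre is within about 1 mm of the measured hub. The gripper is open and clear of everything.
- **Other items:** in the last picture the bottle, spanner, vee-block and look-alikes appear unmoved.

**Disagreement:** the top camera read x about 3–5 mm lower than the scene camera. I used the scene and wrist cameras, which agreed to about 1 mm.

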